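# Shut the draught shield and tare the balance

### The arm

A 6-joint arm with a two-finger parallel gripper is mounted at the origin on the work surface. World frame = base frame: x ahead of the robot, y to its left, z up, the work surface at z = 0. Lengths are in mm, angles in rad, forces in N, time in s.
With the tool pointing down it reaches from about 325 to 775 mm from the base axis. Payload 5.5 kg.
Tool frame: the origin (TCP) lies on the centre line of the jaws, within the pads' length; the fingertips stand 11 mm ahead of it and the grasp point (between the pads) lies 8 mm behind it (manip.tip_reach is the distance from the TCP to the fingertips, in mm); z points along the fingers, y is the line along which they close (so a half turn about z gives the same grasp; the last joint's range is limited). The gripper opens to 88 mm and grips with 3 to 60 N. Pads are 20 mm wide; open, the fingers measure 115 mm over their backs; the gripper's body (75 mm by 178 mm) begins 61 mm behind the grasp point.
Start: joints at [1.156, 0.091, 1.231, -0, 1.82, -0.057], TCP at [210.134, 562.014, 233.631] pointing down, gripper open.
Joint ranges: [-2.87, 2.87], [-0.86, 2.18], [0.17, 2.46], [-1.51, 4.65], [0.06, 2.69], [-2.65, 2.65]. Speed limits (rad/s): [2.57, 2.57, 3.01, 3.14, 3.14, 3.14].

### API

Orientations are given as a unit quaternion [x, y, z, w].
In Python, from cell import manip gives the robot as it stands. Calls block until the motion is done:
- manip.move_to(position, orientation): joint-space move of the TCP to a pose.
- manip.move_linear(position, rotation=None, velocity=150): straight line of the TCP; rotation=None keeps the orientation; velocity is the mean speed in mm/s.
- manip.set_joints(angles): joint-space move.
- manip.open() and manip.close_gripper(grip_force=None): open the fingers fully, or close them until they stop; grip_force is the grip in N (None keeps the last).
- manip.pause(seconds).
- manip.inverse_kinematics(position, orientation): joint angles nearest the present ones, or None.
- manip.get_obs(): the state.
- manip.camera(name): name is "scene" or "side" or "wrist"; returns a dict with "img" (400x640x3 uint8, red, green, blue), "fov_y" (degrees; the focal length in pixels is half the picture's height over the tangent of half this angle, whatever the lens; pixels are square), "cx", "cy" (the principal point, pixels), "rvec" (rotation vector, rad) and "tvec" (3), from world to camera coordinates, as OpenCV has them; the wrist camera has in their place "hand_eye" (4x4, takes a point from camera to tool coordinates, whose origin is the TCP and whose axes are the flange's). Camera axes: x right, y down, z forward; pixel columns grow to the right and rows downward; lengths in mm; the calibration is good to about 2 mm. A picture is of the moment at which its call begins: read the wrist's pose just before it. There is no depth.
A pose or a line that the arm cannot do raises manip.Unreachable and nothing moves.
- manip.sign_off(): hands the job in; it is judged then, once.
The state is a dict: "time_s": time; "joint_pos": joint angles; "qvel": joint speeds; "joint_torque": joint torques, N m; "tool_pos": TCP position; "tool_rot": TCP orientation; "force": force on the tool from outside, world axes, zero at the start; "wrist_torque": the same for the moment, N m; "opening": opening from 0.0 (shut) to 1.0 (fully open); "finger_force": force on a finger pad.
Only numpy, scipy, OpenCV 4.12 (cv2) and the standard library are available. Lean on these libraries where they do the work, as an engineer would, in place of code of your own. Each camera call takes 0.05 s, during which the arm holds its last target. There are 200 camera calls.

### The job

The empty cup is already on the balance: slide the glass lid on top of the draught shield towards the key panel until it is fully shut, and only then lightly press the tare key with the fingertips (the wide bar, second from the left in the row of keys as seen from the robot) and take the hand away. Press no other key, and leave the cup on the pan and everything else on the bench where it stands; nothing needs to be gripped or lifted.

Things in the scene. Friction and masses are not known exactly. Their poses are not given: they have to be found in the camera images.
- balance: laboratory balance fixed to the bench, 340 mm deep (its x), 210 mm wide (its y), turned up to 0.25 rad; origin on the bench under its middle; its x runs from front to back, y to the left seen from the robot, z up. Front (-x) faces the robot: a flat key deck 42 mm high at x -180 to -105 mm, five spring keys in a row at x -147.5 mm, tops 50 mm high; then a sloping display, the housing and shield
- shield_front (a point): middle of the top front edge of the clear draught shield, which stands on the 70 mm high housing at x -55 to 125 mm, y -90 to 90 mm of the balance, walls up to 200 mm above the bench. On it a glass lid slides between two side rails along x (top 208 mm above the bench, at y -88 and 88 mm, running back to x 221 mm); axes parallel to the balance's
- lid_slide (a joint): the shield's glass lid: 0 = fully shut (lid forward over the cup, against its stop), grows in m as it is slid back along the balance's +x, up to 0.085; starts 0.035 to 0.07 open. Slides with about 1.2 N of friction and stays where it is left
- lid_ledge (a point): grip ledge on the lid: a black ridge near its front edge, 70 mm long along the balance's y, 10 mm thick, 16 mm high, ramp in front, upright face behind. Point: middle of the top edge of the rear face; axes as the balance's. The glass behind it lies 16 mm lower, 206 mm above the bench. Push the rear face towards -x to shut the lid (rear face then at x -40 mm of the balance)
- pan_center (a point): centre of the top of the weighing pan, a 104 mm steel disc inside the shield, 79 mm above the bench
- weigh_cup: an open white plastic cup on the pan inside the shield, 60 mm across the rim, 55 mm tall, 30 g, its rim 72 mm below the lid's top; origin at the centre of its underside. Leave it alone
- key_tare (a joint): press of the tare key: 0 = up, grows in m as it is pressed down, 0.005 = bottom stop; spring 1.4 N at first, 3.2 N at 2.5 mm, 4.9 N at the bottom; springs back up when let go. It registers at 2.5 mm
- key_tare_top (a point): middle of the tare key's top, a white bar 38 mm wide (along the balance's y), 20 mm deep, standing 8 mm proud of the deck; axes parallel to the balance's; the key's top moves down with the press. At x -147.5, y +36 mm of the balance; gap to the round key on its left 22 mm, to the square key on its right 19 mm
- key_power (a joint): press of the round on/off key, 18 mm across, at the left end of the row (y +85 mm); same spring and travel as the tare key. Leave it alone
- key_mode (a joint): press of the first small square key right of the tare key, 16 by 16 mm (y -14 mm); same spring and travel. Leave it alone
- key_print (a joint): press of the second small square key (y -49 mm), same. Leave it alone
- key_cal (a joint): press of the small square key at the right end of the row (y -84 mm), same. Leave it alone
- jar: clear lidded jar, 60 mm across, 75 mm tall, on the bench in front of the left part of the key panel; origin at the centre of its underside. Leave it alone
- weight: steel 200 g check weight with a knob, 33 mm across, 49 mm tall, on the bench in front of the right part of the key panel; origin at the centre of its underside. Leave it alone
- forceps: steel forceps, about 120 mm long, 7 mm high, lying on the bench in front of the tray; origin at the middle of the underside, x along them. Leave them alone
- tray: white shallow tray fixed to the bench beside the balance (left or right of it), 220 mm (x) by 160 mm (y), 22 mm high, holding three cups; origin at the centre of its underside
- cup_near: an open white plastic cup, 60 mm across the rim, 55 mm tall, 30 g, standing in the white tray; origin at the centre of its underside. Leave it alone
- cup_mid: an open white plastic cup, 60 mm across the rim, 55 mm tall, 30 g, standing in the white tray; origin at the centre of its underside. Leave it alone
- cup_far: an open white plastic cup, 60 mm across the rim, 55 mm tall, 30 g, standing in the white tray; origin at the centre of its underside. Leave it alone

How it is judged:
By the outcome, as a careful person would: the job done as asked, in the order asked, and still so for the second after the job is handed in, with the robot touching nothing.
It also fails if it takes over 48 s, if anything falls off the work surface, if the arm or the gripper's body presses on something with over 40 N, if the wrist force passes 120 N, or if a joint passes its speed limit or range.

## Working session

There is one attempt and no reset: what is moved stays moved. The work goes in short steps, each a Python script; the robot and the scene stay as the last script left them, time stands still between calls to the robot, and variables do not carry over. Pictures are saved under pics/ and viewed, at most 10 in all, crops included, and the job is handed in when it is done.

```bash
mkdir -p pics; ls; python3 - <<'E'
from cell import manip
import cv2
o=manip.get_obs();print(o)
for n in("scene","side","wrist"):
    c=manip.camera(n);cv2.imwrite(f"pics/{n}0.png",c["img"][:,:,::-1]);print(n,{k:v for k,v in c.items() if k!="img"})
E
```

```text
pics
{'time_s': 0.0, 'joint_pos': array([ 1.15630997e+00,  9.18223356e-02,  1.23185721e+00, -3.37408559e-05,
        1.81978540e+00, -5.67107858e-02]), 'qvel': array([-0.00052674,  0.00154041, -0.00086443, -0.00131924, -0.00108606,
        0.0003341 ]), 'joint_torque': array([-3.40447095e-04, -4.46435344e+01, -4.06461632e+01,  6.97796862e-02,
        2.90278823e-02, -1.24083244e-04]), 'tool_pos': array([210.02482277, 561.75417006, 232.54491574]), 'tool_rot': array([ 1.77939218e-01,  9.84041035e-01, -9.14102017e-04, -2.02617613e-04]), 'force': array([ 0.27379906, -0.02794137, -0.17070505]), 'wrist_torque': array([-0.01212022,  0.00490335,  0.01112506]), 'finger_force': 0.0, 'opening': 1.000737303726543}
scene {'fov_y': 50.9347510690486, 'cx': 323.0440324939575, 'cy': 201.99368865457873, 'rvec': array([ 0.83168741,  2.53518375, -1.13026956]), 'tvec': array([ 408.61798774,  -83.79226458, 1192.60528879])}
side {'fov_y': 56.510360567031405, 'cx': 320.3275295522812, 'cy': 203.89919969214344, 'rvec': array([ 2.11828525, -0.7838432 ,  0.37562956]), 'tvec': array([-398.06936159,  301.25808081,  737.61759887])}
wrist {'fov_y': 58.8554944392528, 'cx': 322.1171977725185, 'cy': 196.49454749694172, 'hand_eye': array([[ 6.34899140e-04, -9.55842487e-01, -2.93878779e-01,
         8.14093408e+01],
       [ 9.99999778e-01,  5.46938741e-04,  3.81489649e-04,
        -2.25213325e-01],
       [-2.03910325e-04, -2.93878956e-01,  9.55842622e-01,
        -1.50604390e+02],
       [ 0.00000000e+00,  0.00000000e+00,  0.00000000e+00,
         1.00000000e+00]])}
```

View pics/scene0.png

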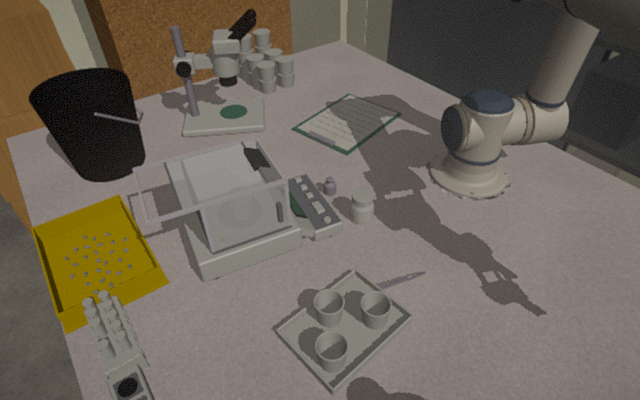

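View pics/side0.png

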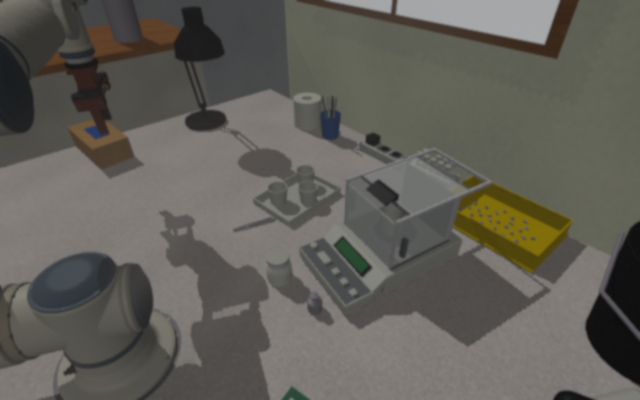

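The scene view shows the balance at about (240,190), with the ledge at (255,157) and the keys at (300–330,185–222). In the side view the keys run from (312,243) to (352,293) and the ledge is at (382,193). I'll enlarge both.

```bash
python3 - <<'E'
import cv2
a=cv2.imread("pics/scene0.png")[130:280,150:350];cv2.imwrite("pics/sc1.png",cv2.resize(a,None,fx=4,fy=4,interpolation=cv2.INTER_CUBIC))
a=cv2.imread("pics/side0.png")[140:315,290:500];cv2.imwrite("pics/si1.png",cv2.convertScaleAbs(cv2.resize(a,None,fx=3.4,fy=3.4,interpolation=cv2.INTER_CUBIC),alpha=1.3))
E
```

```text
(no output)
```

View pics/sc1.png

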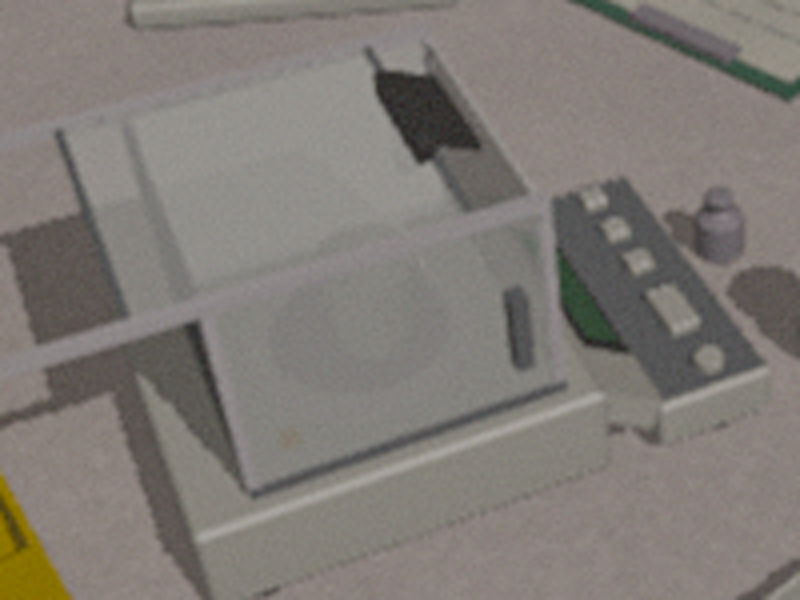

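View pics/si1.png

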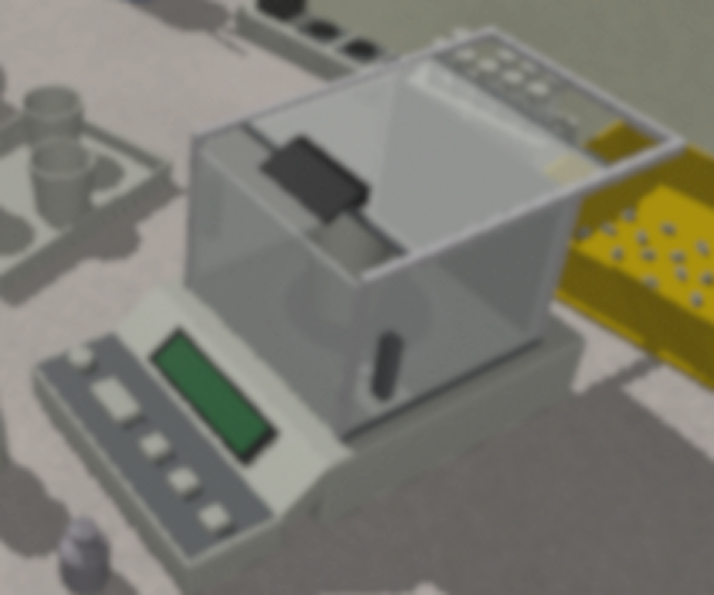

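```bash
cat > h.py <<'E'
import numpy as np,cv2
from scipy.optimize import least_squares
from scipy.spatial.transform import Rotation as R
from cell import manip
def B(p,q):  # balance->world
    c,s=np.cos(q[2]),np.sin(q[2]);p=np.atleast_2d(p)
    return np.c_[q[0]+c*p[:,0]-s*p[:,1],q[1]+s*p[:,0]+c*p[:,1],p[:,2]]
def proj(c,P,o=None):
    f=200/np.tan(np.radians(c["fov_y"]/2));K=np.array([[f,0,c["cx"]],[0,f,c["cy"]],[0,0,1.]])
    if "rvec" in c: r,t=c["rvec"],c["tvec"]
    else:
        T=np.eye(4);T[:3,:3]=R.from_quat(o["tool_rot"]).as_matrix();T[:3,3]=o["tool_pos"]
        W=np.linalg.inv(T@c["hand_eye"]);r,t=cv2.Rodrigues(W[:3,:3])[0],W[:3,3]
    return cv2.projectPoints(np.float64(P),r,t,K,None)[0][:,0]
KEYS=[[-147.5,y,50] for y in(-84,-49,-14,36,85)]
RAIL=[[-55,88,208],[-55,-88,208]]
E
python3 - <<'E'
from h import *
cs,ci=manip.camera("scene"),manip.camera("side")
us=np.array([(594,198),(615,230),(638,262),(672,308),(708,358),(547,201),(430,40)])/4+[150,130]
ui=np.array([(215,518),(184,481),(155,446),(117,400),(80,355),(192,138),(362,276)])/3.4+[290,140]
l=np.array([(335,163)])/3.4+[290,140]
P=KEYS+RAIL
def f(q):
    return np.r_[proj(cs,B(P,q))-us,proj(ci,B(P,q))-ui,proj(ci,B([[-40+q[3],0,222]],q))-l].ravel()
r=least_squares(f,[600,0,0,50],loss="soft_l1",x_scale=[100,100,.1,10]);print(r.x,f(r.x).reshape(-1,2).round(1))
q=r.x;print((proj(cs,B([[-40+q[3],35,222],[-40+q[3],-35,222]],q))-[150,130])*4)
print(B(KEYS[3:4],q),B([[-40+q[3],0,222]],q)); np.save("q.npy",q)
E
```

```text
[ 5.91552031e+02 -1.55555933e+02 -1.68062471e-01  3.46675151e+01] [[-1.  -1.4]
 [-0.7 -1.8]
 [-0.7 -1.8]
 [-0.5 -1.3]
 [-0.4 -1.3]
 [-0.5 -2.4]
 [-0.8 -4.9]
 [-0.7 -1.1]
 [-0.6 -1.1]
 [-0.6 -1. ]
 [-0.9 -1.1]
 [-0.3 -0.3]
 [-0.3 -1.5]
 [-0.4  0.6]
 [-0.3 -1.5]]
[[413.57914667 139.83578108]
 [370.16509233  70.03734655]]
[[452.1520088  -95.39046322  50.        ]] [[ 586.29467732 -154.66395508  222.        ]]
```

```bash
cat >> h.py <<'E'
def quat(q):
    c,s=np.cos(q[2]),np.sin(q[2])
    return R.from_matrix(np.array([[-c,-s,0],[-s,c,0],[0,0,-1]]).T).as_quat()
E
python3 - <<'E'
from h import *
q=np.load("q.npy");p=B([[-60,10,380]],q)[0]
print(manip.inverse_kinematics(p,quat(q)))
manip.move_linear([210,562,300],velocity=200)
manip.move_to(p,quat(q));manip.close_gripper(20);manip.pause(.3)
o=manip.get_obs();c=manip.camera("wrist");print(o["time_s"],o["tool_pos"],o["tool_rot"],quat(q),o["force"],o["opening"])
np.save("o1.npy",np.r_[o["tool_pos"],o["tool_rot"]])
cv2.imwrite("pics/w1.png",cv2.resize(c["img"][:,:,::-1],(800,500),interpolation=cv2.INTER_CUBIC))
print(proj(c,B(KEYS+RAIL+[[-40+q[3],35,222],[-40+q[3],-35,222]],q),o)*1.25)
E
```

```text
[-3.10493334e-01  4.16835313e-02  1.01763578e+00 -4.44089210e-16
  2.08227334e+00 -1.71322719e+00]
5.1 [ 534.06836971 -135.65427738  380.00824478] [ 8.39214310e-02  9.96472375e-01 -1.47890360e-05  1.68961103e-06] [0.08393238 0.99647145 0.         0.        ] [-0.17990908 -0.24531182 -1.08479366] 0.0030010893496631628
[[311.6103161  103.14097445]
 [345.5131596  103.16446159]
 [379.41310822 103.18794672]
 [427.83658527 103.22149343]
 [475.2858627  103.25436523]
 [506.21407184 229.48231672]
 [272.51732925 229.3575692 ]
 [435.69731805 297.7498737 ]
 [343.08762379 297.7084061 ]]
```

View pics/w1.png

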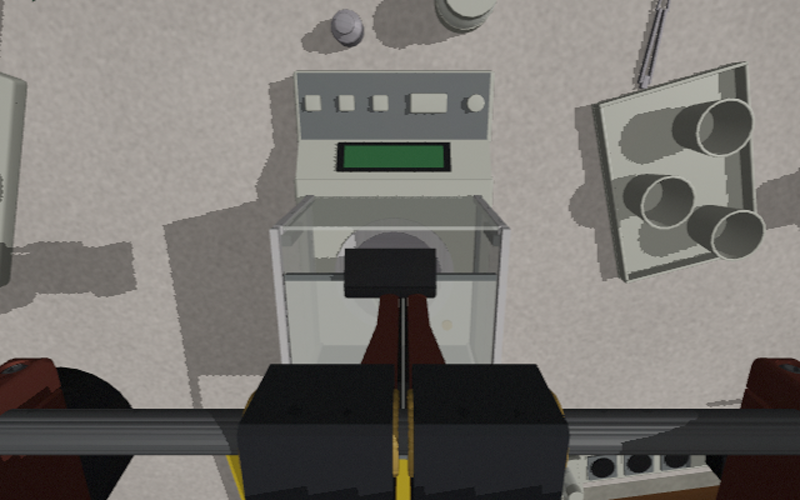

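The wrist view agrees with the fit. The keys are at row 103, with tare at (428,103), and the ledge's rear edge is at row 297, spanning columns 345–436. Next I'll push the lid shut, watching the force.

```bash
python3 - <<'E'
from h import *
q=np.load("q.npy");ex=np.array([np.cos(q[2]),np.sin(q[2]),0])
g=lambda x,z,v:manip.move_linear(B([[x,0,z]],q)[0],quat(q),velocity=v)
g(22,260,150);manip.pause(.2);f0=manip.get_obs()["force"]
g(22,222,60)
print("z",manip.get_obs()["force"]-f0)
L=[];F=lambda:(manip.get_obs()["force"]-f0)
x=22
while x>-40:
    x-=3 if x>-22 else 1
    g(x,222,40); f=F(); L.append((x,round(float(f@ex),2),round(float(f[2]),2)))
    if f@ex>5: break
print(L);o=manip.get_obs();print(o["time_s"],o["tool_pos"])
manip.pause(.2);print(F()@ex)
g(x+15,222,80);g(x+15,300,150)
E
```

```text
z [ 1.28538339  0.85102166 -0.09758267]
[(19, 1.1, -0.42), (16, 0.25, 0.16), (13, 0.4, 0.05), (10, 0.89, 0.54), (7, 0.86, 1.05), (4, 1.57, 1.15), (1, 0.87, 0.07), (-2, 0.6, -0.35), (-5, 0.53, -0.84), (-8, 1.14, -0.54), (-11, 1.07, 0.11), (-14, 0.85, -0.15), (-17, 1.85, -0.53), (-20, 0.72, 0.53), (-23, -0.08, -0.3), (-24, 1.22, -0.34), (-25, 1.19, 0.94), (-26, 1.67, 1.21), (-27, 0.89, -0.11), (-28, 1.32, 0.29), (-29, 5.36, -0.38)]
12.5083 [ 563.29852031 -150.76053498  222.04001943]
5.062134288917566
```

```bash
python3 - <<'E'
from h import *
q=np.load("q.npy")
g=lambda x,y,z,v:manip.move_linear(B([[x,y,z]],q)[0],quat(q),velocity=v)
g(-60,10,380,200);manip.pause(.2)
o=manip.get_obs();c=manip.camera("wrist")
a=c["img"][40:260,190:430,::-1]
print((proj(c,B([[-40,35,222],[-40,-35,222]]+KEYS[3:4],q),o)-[190,40])*2.5)
cv2.imwrite("pics/w2.png",cv2.resize(a,None,fx=2.5,fy=2.5,interpolation=cv2.INTER_CUBIC))
g(-147.5,36,120,200);manip.pause(.2)
o=manip.get_obs();c=manip.camera("wrist");print(o["time_s"],o["tool_pos"],B([[-147.5,36,120]],q))
print(proj(c,B(KEYS,q),o)*1.25)
cv2.imwrite("pics/w3.png",cv2.resize(c["img"][:,:,::-1],(800,500)))
E
```

```text
[[399.06690514 411.27611977]
 [206.67727047 411.22992902]
 [380.69460098 108.35729993]]
16.3083 [452.59549487 -95.55649347 120.70017575] [[452.1520088  -95.39046322 120.        ]]
[[176.88600822 268.65489138]
 [242.82873504 268.68376764]
 [308.76302607 268.7126402 ]
 [402.9402401  268.75388032]
 [495.21721475 268.79428832]]
```

View pics/w2.png

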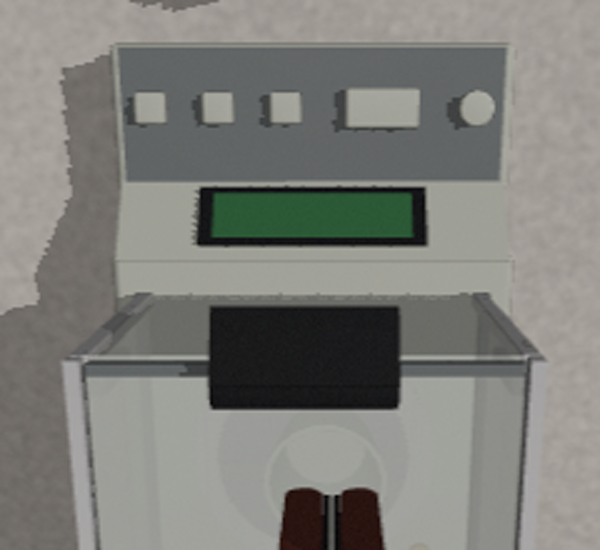

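View pics/w3.png

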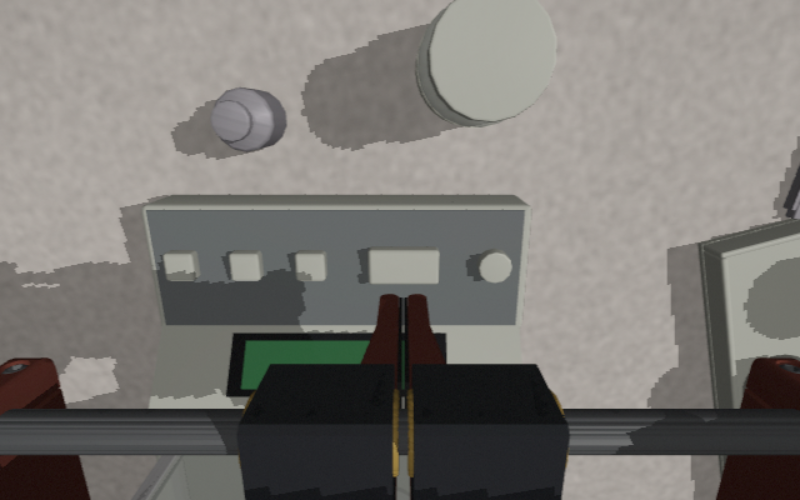

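The lid is shut, with its rear edge at row 408 against about 411 predicted, and it met its stop with a 5 N rise. The tips line up with the tare key at (404,266). Now I'll press it.

```bash
python3 - <<'E'
from h import *
q=np.load("q.npy")
g=lambda z,v:manip.move_linear(B([[-148.5,36.3,z]],q)[0],quat(q),velocity=v)
def F():
    a=[]
    for _ in range(6): manip.pause(.03);a.append(manip.get_obs()["force"])
    return np.mean(a,0)
g(68,60);manip.pause(.2);f0=F();L=[];z=65.
while z>54.5:
    z-=.5;g(z,20);f=(F()-f0)[2];L.append((z,round(float(manip.get_obs()["tool_pos"][2]),2),round(float(f),2)))
    if f>4.2: break
print(L);g(80,40);manip.pause(.1);print(F()-f0)
manip.move_linear(B([[-148.5,36.3,300]],q)[0],quat(q),velocity=200)
o=manip.get_obs();c=manip.camera("wrist");s=manip.camera("side");print(o["time_s"])
cv2.imwrite("pics/w4.png",np.hstack([cv2.resize(c["img"][:,:,::-1],(400,250)),cv2.resize(s["img"][:,:,::-1],(400,250))]))
E
```

```text
[(64.5, 64.53, -0.12), (64.0, 64.01, 0.09), (63.5, 63.53, -0.08), (63.0, 63.0, -0.52), (62.5, 62.52, 0.02), (62.0, 62.01, -0.1), (61.5, 61.5, -0.22), (61.0, 61.15, 1.58), (60.5, 60.57, 1.82), (60.0, 60.06, 1.96), (59.5, 59.57, 2.35), (59.0, 59.05, 2.91), (58.5, 58.56, 3.22), (58.0, 58.06, 3.35), (57.5, 57.56, 3.97), (57.0, 57.06, 3.84), (56.5, 56.58, 4.47)]
[-0.25713926  0.56945715 -0.17718811]
27.7833
```

View pics/w4.png

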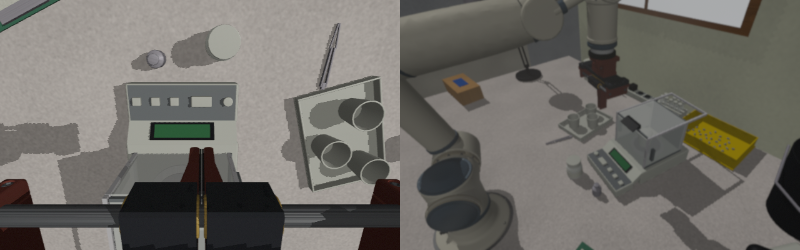

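The tare key followed its spring curve down about 4.5 mm to 4.5 N, past the 2.5 mm registering point. The picture shows the hand clear and everything else in place.

```bash
python3 -c "
from cell import manip
print(manip.sign_off())"
```

```text
the job is handed in; nothing more can be done
None
```

The lid was slid fully shut against its stop, then the tare key was pressed once (about 4.5 mm, 4.5 N) and the hand taken away; the job was handed in at about 28 s, with no other key pressed and nothing else moved as far as the pictures show.

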